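# Set the plate press down on a pile of plates and lock it

## Robot

A 6-joint arm with a two-finger parallel gripper is mounted at the origin on a cart in front of the work surface, level with it; the furniture and walls round the work are solid. World frame = base frame: x ahead of the robot, y to its left, z up, the work surface at z = 0. Lengths are in m, angles in rad, forces in N, time in s.
With the tool pointing down it reaches from about 0.325 to 1 m from the base axis. Payload 5.1 kg.
Tool frame: the origin (TCP) lies at the very end of the fingers, on their centre line; the grasp point (between the pads) lies 19 mm behind it; z points along the fingers, y is the direction in which the jaws open and shut (so a half turn about z gives the same grasp; the last joint's range is limited). The gripper opens to 85 mm and grips with 20 to 120 N. Pads are 22 mm wide; open, the fingers measure 114 mm over their backs; the gripper's body (76 mm by 85 mm) begins 54 mm behind the grasp point. The pads swing forward as they close: fully open they stand 13 mm farther back than shut.
Start: joints at [1.226, 0.124, 1.65, -0, 1.367, -0.083], TCP at [0.168, 0.628, 0.231] pointing down, gripper open.
Joint ranges: [-2.61, 2.61], [-1.02, 2.33], [0.03, 2.71], [-1.35, 4.49], [0.32, 2.68], [-2.91, 2.91]. Speed limits (rad/s): [2.57, 2.57, 3.14, 3.14, 3.14, 3.14].

## Interface

Orientations are given as a unit quaternion [w, x, y, z].
In Python, from bench import r gives the robot as it stands.
- The arm moves only by the shell command python3 -m handwheel 'ROWS'. ROWS is JSON, one flat list of numbers, 7 for each row, row after row: the shift along the world's x, y, z in m, then the turn, a rotation vector about the world's x, y, z in degrees, then the opening, from -1 (shut) to 1 (fully open), so that 0 is half open. In form: [tx, ty, tz, wx, wy, wz, hand, tx, ty, tz, wx, wy, wz, hand, ...]. A call has 1 to 12 rows; each row is the pose to reach, as a shift and turn from the pose commanded when the call began; what a row does not reach only later rows make up. A row lasts 1/12 s, in which the tool goes at most 41.7 mm and 7.16 degrees, less where a joint would pass 70% of its speed; a pose out of reach is approached as far as the arm can. A call with a gripper value outside its range is refused whole. The fingers move at their own pace and stop on an object; the grip force is fixed at half the most. Time passes only in rows, so rows that repeat a pose let the fingers close. It gives the time, the measured TCP pose, the force and the opening at its end, in the units of the state.
- r.get_obs(): the state, without advancing time (a new reading comes with each control period).
- r.capture(name): name is "side" or "top" or "wrist"; returns (picture, depth): 384x512x3 uint8, red, green, blue; 384x512 float32, m along the optical axis (not along the pixel's ray), 0 where there is no reading.
- r.camera_info(name): a dict with "camera_matrix" (3x3 intrinsics, pixels), "pose" (4x4, takes a point from camera to world coordinates). Camera axes: x right, y up, looking along -z (the intrinsics and any distortion apply to the point x, -y, -z); pixel columns grow to the right and rows downward; lengths in m; the calibration is good to about 2 mm. A picture is of the moment at which its call begins: read the wrist's pose just before it. camera_info takes no time and is no camera call; for the wrist camera it gives the pose at the moment of the call.
- r.close_job(): hands the job in, once; it reports no verdict.
The state is a dict: "time": time; "qpos": joint angles; "joint_velocities": joint speeds; "joint_torque": joint torques, N m; "ee_pos": TCP position; "tool_rot": TCP orientation; "force": force on the tool from outside, world axes, zero at the start; "moment": the same for the moment, N m; "finger_gap": finger opening in m.
Only numpy, scipy, OpenCV 4.12 (cv2) and the standard library are available. Lean on these libraries where they do the work, as an engineer would, in place of code of your own. Each camera call takes 0.05 s, during which the arm holds its last target.

## Task

Get the small plate press ready: first push its pulled-out tray of plates fully home under the foot. Then loosen the lock ring by swinging its long arm well round anticlockwise (seen from above), turn the handwheel clockwise by its crank knob until you feel the foot come to rest firmly on the pile, and swing the lock ring's arm back clockwise until it is fully tight. The tray must stay home and the foot on the pile; do not knock the things standing round the press, and let go of everything at the end.

Things in the scene. Friction and masses are not known exactly. Their poses are not given: they have to be found in the camera images.
- press_frame: Grey C-shaped bench press, fixed. Origin on the bench, under the vertical screw axis (axis of foot, lock ring and handwheel); x points to the back of the press, y left seen from the front, z up. Base plate 200 x 150 x 12 mm, from x = -95 to 105 mm; column x = 62 to 100 mm; overhanging arm 52 mm wide, top at 146 mm; nothing of the press is higher than 240 mm. Small loose things stand beside it.
- tray_front (a point): Centre of the front (-x) face of the tray's upright aluminium push plate, 80 mm wide, 12 to 54 mm above the bench; the point is 34 mm above the bench. The tray is pushed along +x of press_frame against about 3 N; when home this point is 115 mm in front of the screw axis.
- press_tray (a joint): How far the tray is pulled out to the front, in m: 0 = fully home (a hard stop), at most 0.075. It starts 0.05 to 0.065 out and stays where it is left.
- plate_pile: Square pile of bare metal plates 84 x 84 mm in the tray, centred under the foot when the tray is home. Origin at the centre of its underside; its top is 40 mm above that. How high the pile stands differs from time to time: its top is about 57 to 70 mm above the bench.
- press_foot: Steel foot disc, 48 mm across and 9 mm thick, on the screw spindle. Origin at the centre of its underside, on the screw axis. It starts 5 to 22 mm above the height of the pile's top and goes down 4 mm for each radian (25 mm a turn) that the handwheel is turned clockwise. The spindle does not turn.
- ring_pin (a point): Centre of the top end of the upright steel pin at the end of the lock ring's one long arm, to be pushed sideways along its circle. Pin 14 mm thick, 90 mm from the screw axis, 152 to 204 mm above the bench; the arm below it is 12 mm thick, at 150 to 162 mm. The lock ring is the dark ring between the press's arm and the handwheel.
- lock_ring (a joint): Turn of the lock ring (rad): 0 = tight (hard stop), grows anticlockwise seen from above, stop at 1.05. Starts at 0 to 0.06, its pin 125 degrees clockwise from the frame's x axis (front right). It drags with about 3 N at the pin, up to 6 N in the last 0.3 rad of tightening, and stays where left. Tight, it clamps the handwheel against normal force; above 0.5 the wheel is quite free.
- adjuster_knob (a point): Centre of the top end of the upright black crank knob on the handwheel, to be pushed sideways along its circle. 20 mm thick, 42 mm from the screw axis, 186 to 219 mm above the bench, standing on the wheel's top face.
- adjuster (a joint): Turn of the aluminium handwheel (rad), grows clockwise from above, range 0 to 6.1. Disc 112 mm across, 172 to 186 mm above the bench; hub 36 mm across, spindle end in its middle. Starts at 0 to 1.2; the foot meets the pile 1.2 to 5.5 rad on. Drags with 3 to 5 N at the knob and stays where left; at the pile it stops dead, and 8 N or more at the knob presses the foot on firmly.
- felt_tin: Bystander: round tin with a green lid, 66 mm across, 30 mm high; origin at the centre of its underside.
- weight_1: Bystander: brass weight, 36 mm across, 40 mm high; origin at the centre of its underside.
- weight_2: Bystander: smaller brass weight, 30 mm across, 32 mm high; origin at the centre of its underside.
- rubber_stick_1: Bystander: pale green rubber block 18 x 42 x 13 mm; origin at the centre of its underside.

How it is judged:
By the outcome, as a careful person would: the job done as asked, in the order asked, and still so for the second after the job is handed in, with the robot touching nothing.
It also fails if it takes over 72 s, if anything falls off the work surface, if the arm or the gripper's body presses on something with over 40 N, if the wrist force passes 120 N, or if a joint passes its speed limit or range.

## Working session

There is one attempt and no reset: what is moved stays moved. The work goes in short steps, Python scripts to look and compute and a shell command to move; the robot and the scene stay as the last step left them, time stands still between calls to the robot, and variables do not carry over. Pictures are saved under pics/ and viewed, and the job is handed in when it is done.

```bash
ls; mkdir -p pics; python3 - <<'E'
from bench import r
import cv2,numpy as np
o=r.get_obs()
for k,v in o.items(): print(k,np.round(v,3))
for n in ("side","top","wrist"):
    i=r.camera_info(n); print(n,np.round(i["camera_matrix"],1).tolist(),np.round(i["pose"],3).tolist(), [k for k in i])
    p,d=r.capture(n); cv2.imwrite(f"pics/{n}0.png",p[:,:,::-1]); np.savez(f"pics/{n}0.npz",p=p,d=d,K=i["camera_matrix"],T=i["pose"])
E
```

```text
pics
time 0.0
qpos [ 1.226  0.124  1.652  0.     1.368 -0.083]
joint_velocities [0.001 0.001 0.    0.    0.    0.002]
joint_torque [-1.0000e-03 -4.2361e+01 -3.6545e+01 -0.0000e+00  7.0000e-03  0.0000e+00]
ee_pos [0.168 0.627 0.23 ]
tool_rot [-0.     0.131  0.991 -0.001]
force [-0.818 -0.323 -0.429]
moment [ 0.002 -0.014 -0.115]
finger_gap 0.085
side [[441.8, 0.0, 251.6], [0.0, 441.8, 195.4], [0.0, 0.0, 1.0]] [[-0.911, 0.205, -0.358, 0.272], [-0.412, -0.448, 0.794, 0.813], [0.003, 0.87, 0.492, 0.577], [0.0, 0.0, 0.0, 1.0]] ['camera_matrix', 'pose']
top [[400.3, 0.0, 253.5], [0.0, 400.3, 195.5], [0.0, 0.0, 1.0]] [[-0.245, 0.914, -0.324, 0.331], [-0.969, -0.228, 0.091, 0.188], [0.009, 0.337, 0.942, 0.957], [0.0, 0.0, 0.0, 1.0]] ['camera_matrix', 'pose']
wrist [[264.7, 0.0, 254.9], [0.0, 264.7, 192.8], [0.0, 0.0, 1.0]] [[0.26, -0.927, -0.271, 0.098], [0.966, 0.249, 0.076, 0.646], [-0.002, -0.282, 0.959, 0.373], [0.0, 0.0, 0.0, 1.0]] ['camera_matrix', 'pose']
```

View pics/side0.png

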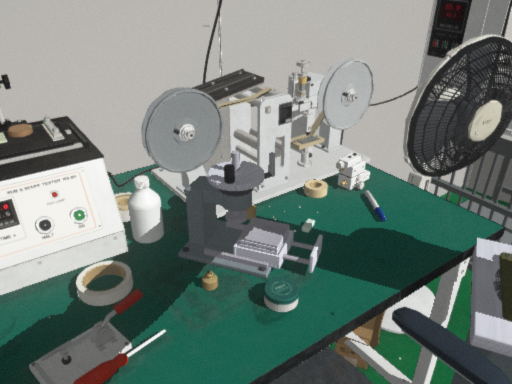

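View pics/top0.png

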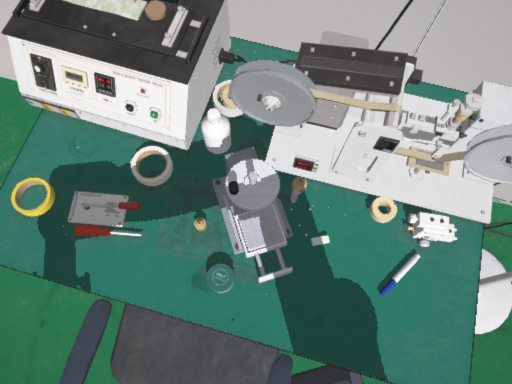

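View pics/wrist0.png

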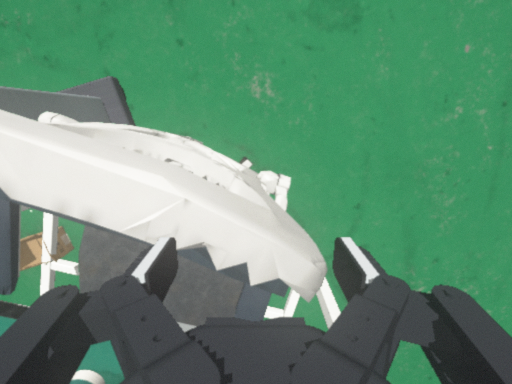

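```bash
python3 - <<'E'
import cv2,numpy as np
a=cv2.imread("pics/top0.png")[130:310,180:350]; cv2.imwrite("pics/topc.png",cv2.resize(a,None,fx=3.3,fy=3.3,interpolation=cv2.INTER_CUBIC))
a=cv2.imread("pics/side0.png")[130:320,170:350]; cv2.imwrite("pics/sidec.png",cv2.resize(a,None,fx=3.1,fy=3.1,interpolation=cv2.INTER_CUBIC))
E
```

```text
(no output)
```

View pics/topc.png

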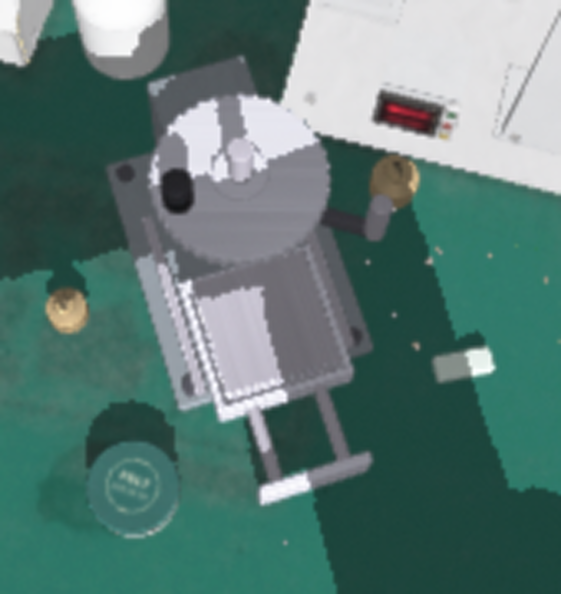

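View pics/sidec.png

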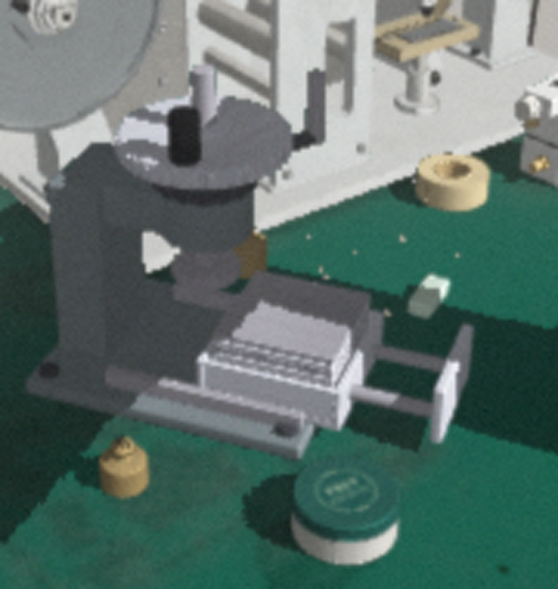

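```bash
cat > h.py <<'E'
import cv2,numpy as np
def load(n):
    f=np.load(f"pics/{n}.npz"); return f["p"],f["d"],f["K"],f["T"]
def cloud(d,K,T):
    v,u=np.mgrid[:d.shape[0],:d.shape[1]]
    x=(u-K[0,2])*d/K[0,0]; y=(v-K[1,2])*d/K[1,1]
    P=np.stack([x,-y,-d],-1)@T[:3,:3].T+T[:3,3]
    P[d<=0]=np.nan
    return P
def ray(u,v,K,T,z):
    c=T[:3,:3]@np.array([(u-K[0,2])/K[0,0],-(v-K[1,2])/K[1,1],-1.]); o=T[:3,3]
    return o+c*(z-o[2])/c[2]
def proj(P,K,T):
    q=(np.asarray(P)-T[:3,3])@T[:3,:3]; return np.stack([K[0,0]*q[...,0]/-q[...,2]+K[0,2],K[1,1]*-q[...,1]/-q[...,2]+K[1,2]],-1)
E
python3 - <<'E'
from h import *
for n in ("top0","side0"):
    p,d,K,T=load(n); P=cloud(d,K,T); X,Y,Z=P[...,0],P[...,1],P[...,2]
    tbl=(P[...,2]); g=(p[...,1].astype(int)-p[...,0]>40)
    print(n,"table z",np.nanmedian(Z[g]))
    roi=np.zeros(d.shape,bool)
    if n=="top0": roi[140:300,200:330]=1
    else: roi[140:290,180:330]=1
    w=roi&(abs(Z-.186)<.003)
    q=P[w][:,:2]; print(len(q))
    c,rad=cv2.minEnclosingCircle(np.float32(np.round(q,5)[None])*1000); print("wheel",c,rad)
    m=roi&(Z>.192)&(Z<.26); nn,lab,st,ce=cv2.connectedComponentsWithStats(m.astype(np.uint8))
    for i in range(1,nn):
        if st[i,4]>8:
            s=P[lab==i]; col=p[lab==i].mean(0); zt=np.percentile(s[:,2],95); tt=s[s[:,2]>zt-.004]
            print(st[i],ce[i].round(1),col.round(),"zmax",zt.round(4),"top mean",tt.mean(0).round(4))
E
```

```text
top0 table z -0.0011099798779165004
1762
wheel (612.2900390625, 94.44011688232422) 75.13526153564453
[245 172  16  19 167] [252.4 180.4] [178. 176. 187.] zmax 0.2299 top mean [0.6235 0.11   0.2291]
[228 181  11  13 113] [233.2 187.1] [42. 42. 46.] zmax 0.2203 top mean [0.6168 0.1513 0.2188]
[292 189   7   8  46] [294.9 192.6] [106. 104. 110.] zmax 0.2055 top mean [0.5779 0.033  0.2038]
side0 table z -0.0003836570693632191
932
wheel (679.261474609375, 70.6806411743164) 125.46021270751953
[180 140   9   3  17] [182.9 140.6] [145. 147. 146.] zmax 0.1988 top mean [0.7902 0.0338 0.197 ]
[224 151  20  30 341] [232.4 166.7] [91. 91. 95.] zmax 0.2285 top mean [0.6234 0.1123 0.2281]
[269 152   6   8  43] [271.6 155.7] [103. 103. 106.] zmax 0.2041 top mean [0.5783 0.0344 0.2028]
```

```bash
python3 - <<'E'
from h import *
ax=np.array([.6225,.1105])
for n in ("top0","side0"):
    p,d,K,T=load(n); P=cloud(d,K,T); X,Y,Z=P[...,0],P[...,1],P[...,2]
    # wheel fit: annulus near axis
    rr=np.hypot(X-ax[0],Y-ax[1])
    w=(abs(Z-.186)<.004)&(rr<.07)&(rr>.02)
    c,rad=cv2.minEnclosingCircle((P[w][:,:2]*1000).astype(np.float32)[None]); print(n,"wheel",np.round(c,1),round(rad,1),w.sum(),np.median(Z[w]))
    hub=(Z>.2)&(rr<.03); s=P[hub]; 
    h=(Z>.226)&(rr<.03); print("spindle",P[h].mean(0).round(4))
    # push plate
    b=(Z>.008)&(Z<.06)&(X<ax[0]-.15)&(X>ax[0]-.22)&(abs(Y-ax[1])<.06)
    s=P[b]; print("plate n",len(s),"z",np.percentile(s[:,2],[2,98]).round(3))
    t=P[b&(Z>.048)]; print(len(t)); 
    l=cv2.fitLine(t[:,:2].astype(np.float32),cv2.DIST_HUBER,0,.01,.01).ravel(); print("line",l.round(4),"normal yaw deg",np.degrees(np.arctan2(l[1],l[0])).round(2))
    u=(t[:,:2]-l[2:])@l[:2]; print("ext",l[2:]+l[:2]*np.percentile(u,1),l[2:]+l[:2]*np.percentile(u,99))
    # pile top
    b=(Z>.05)&(Z<.078)&(X<ax[0])&(X>ax[0]-.14)&(abs(Y-ax[1])<.05)&~(X<ax[0]-.15)
    s=P[b]; print("pile",len(s),np.median(s[:,2]).round(4)); hh=np.histogram(s[:,2],bins=np.arange(.05,.08,.003)); print(hh[0])
    t=s[abs(s[:,2]-np.median(s[:,2]))<.004]; print(cv2.minAreaRect((t[:,:2]*1000).astype(np.float32)))
    # base plate top
    b=(abs(Z-.012)<.004)&(abs(X-ax[0])<.12)&(abs(Y-ax[1])<.1); t=P[b]; print(len(t),cv2.minAreaRect((t[:,:2]*1000).astype(np.float32)))
E
```

```text
top0 wheel [623.9 109.6] 57.2 1743 0.18605434295723178
spindle [0.6235 0.11   0.2291]
plate n 250 z [0.018 0.056]
134
line [ 0.0694 -0.9976  0.4507  0.0994] normal yaw deg -86.02
ext [0.44799924 0.13781319] [0.45336291 0.06074224]
pile 1300 0.061
[  7  23 119 795 347   9   0   0   0]
((561.4832763671875, 106.18928527832031), (84.2586441040039, 83.64366149902344), 3.2130115032196045)
939 ((620.9974975585938, 95.9664306640625), (216.8555450439453, 177.4746551513672), 3.3595712184906006)
side0 wheel [624.5 112.1] 58.4 882 0.18596952677919462
spindle [0.6237 0.1119 0.2286]
plate n 317 z [0.016 0.055]
111
line [ 0.0534 -0.9986  0.4504  0.1036] normal yaw deg -86.94
ext [0.44845152 0.14099256] [0.45271336 0.06131208]
pile 1120 0.0609
[ 53  70  69 739 189   0   0   0   0]
((561.5830078125, 106.11119842529297), (84.71231842041016, 87.32105255126953), 2.592780590057373)
1614 ((615.0550537109375, 110.3014907836914), (179.8553924560547, 216.8434295654297), 84.58705139160156)
```

```bash
python3 - <<'E'
from h import *
ax=np.array([.6237,.1107])
p,d,K,T=load("side0"); P=cloud(d,K,T); X,Y,Z=P[...,0],P[...,1],P[...,2]
rr=np.hypot(X-ax[0],Y-ax[1])
for u in range(222,252,3):
    print(u,[(v,int(Z[v,u]*1000),int(rr[v,u]*1000),int(p[v,u].mean())) for v in range(200,238,2)])
# projections for ring of radius 24 at various z
# obstacles high near
for n in("top0","side0"):
    p,d,K,T=load(n); Q=cloud(d,K,T).reshape(-1,3); Q=Q[~np.isnan(Q[:,0])]
    for zc in (.1,.2,.25,.3,.4):
        rq=np.hypot(Q[:,0]-ax[0],Q[:,1]-ax[1]); s=Q[(Q[:,2]>zc)&(rq>.1)&(rq<.35)]
        an=np.degrees(np.arctan2(s[:,1]-ax[1],s[:,0]-ax[0])); rs=np.hypot(s[:,0]-ax[0],s[:,1]-ax[1])
        print(n,zc,[(a,round(rs[(an>=a)&(an<a+30)].min(),3)) for a in range(-180,180,30) if ((an>=a)&(an<a+30)).any()])
E
```

```text
222 [(200, 132, 32, 72), (202, 128, 33, 70), (204, 122, 32, 72), (206, 116, 32, 127), (208, 18, 145, 198), (210, 19, 134, 202), (212, 20, 123, 212), (214, 12, 128, 210), (216, 0, 138, 98), (218, -1, 131, 41), (220, 0, 121, 47), (222, 11, 94, 69), (224, 10, 89, 70), (226, 12, 78, 67), (228, 11, 71, 69), (230, 11, 65, 65), (232, 12, 56, 71), (234, 12, 50, 71), (236, 10, 46, 68)]Traceback (most recent call last):
  File "<stdin>", line 6, in <module>
ValueError: cannot convert float NaN to integer
```

```bash
python3 - <<'E'
from h import *
ax=np.array([.6237,.1107])
p,d,K,T=load("side0"); P=cloud(d,K,T); X,Y,Z=P[...,0],P[...,1],P[...,2]
rr=np.hypot(X-ax[0],Y-ax[1])
m=(rr<.04)&(Z>.055)&(Z<.13)
for lo in np.arange(.055,.13,.003):
    q=m&(Z>=lo)&(Z<lo+.003)
    if q.any(): print(round(lo,3),q.sum(),np.percentile(rr[q],[10,50,90]).round(3), np.argwhere(q).mean(0).round(0))
for n in("top0","side0"):
    p,d,K,T=load(n); Q=cloud(d,K,T).reshape(-1,3); Q=Q[~np.isnan(Q[:,0])]
    for zc in (.1,.2,.25,.3,.4):
        rq=np.hypot(Q[:,0]-ax[0],Q[:,1]-ax[1]); s=Q[(Q[:,2]>zc)&(rq>.1)&(rq<.35)]
        an=np.degrees(np.arctan2(s[:,1]-ax[1],s[:,0]-ax[0])); rs=np.hypot(s[:,0]-ax[0],s[:,1]-ax[1])
        print(n,zc,[(a,float(round(rs[(an>=a)&(an<a+30)].min(),3))) for a in range(-180,180,30) if ((an>=a)&(an<a+30)).any()])
E
```

```text
0.058 56 [0.024 0.034 0.039] [228. 249.]
0.061 72 [0.027 0.033 0.039] [228. 249.]
0.076 4 [0.021 0.022 0.023] [222. 232.]
0.079 26 [0.02  0.022 0.023] [221. 235.]
0.082 26 [0.021 0.022 0.024] [220. 238.]
0.085 142 [0.009 0.018 0.023] [216. 236.]
0.088 26 [0.006 0.016 0.023] [215. 234.]
0.091 8 [0.005 0.006 0.007] [214. 236.]
0.094 2 [0.007 0.007 0.008] [213. 236.]
0.097 7 [0.009 0.011 0.013] [212. 237.]
0.1 5 [0.012 0.013 0.014] [211. 236.]
0.112 22 [0.028 0.029 0.03 ] [210. 237.]
0.115 39 [0.029 0.03  0.032] [208. 236.]
0.118 39 [0.029 0.031 0.033] [207. 234.]
0.121 46 [0.028 0.031 0.034] [205. 235.]
0.124 44 [0.029 0.031 0.033] [204. 235.]
0.127 43 [0.029 0.03  0.033] [203. 234.]
top0 0.1 [(-120, 0.285), (-90, 0.221), (-60, 0.169), (-30, 0.1), (0, 0.1), (30, 0.254)]
top0 0.2 [(-120, 0.287), (-90, 0.221), (-60, 0.169), (-30, 0.162), (0, 0.269)]
top0 0.25 [(-120, 0.294), (-90, 0.223), (-60, 0.181), (-30, 0.182)]
top0 0.3 [(-60, 0.181), (-30, 0.182)]
top0 0.4 []
side0 0.1 [(-120, 0.287), (-90, 0.22), (-60, 0.171), (-30, 0.101), (0, 0.1), (30, 0.254)]
side0 0.2 [(-120, 0.287), (-90, 0.22), (-60, 0.171), (-30, 0.161), (0, 0.208)]
side0 0.25 [(-120, 0.297), (-90, 0.222), (-60, 0.182), (-30, 0.182)]
side0 0.3 [(-60, 0.182), (-30, 0.182)]
side0 0.4 []
```

```bash
python3 - <<'E'
from h import *
ax=np.array([.6237,.1107])
p,d,K,T=load("top0"); P=cloud(d,K,T); X,Y,Z=P[...,0],P[...,1],P[...,2]
for nm,(u,v) in dict(tin=(220,276),w_left=(200,223),w_right=(300,184),stick=(320,240)).items():
    q=P[v-3:v+4,u-3:u+4].reshape(-1,3); print(nm,np.nanmedian(q,0).round(3))
for n in("top0","side0"):
    p,d,K,T=load(n); Q=cloud(d,K,T).reshape(-1,3); Q=Q[~np.isnan(Q[:,0])]
    for x0 in np.arange(.55,.85,.04):
        s=Q[(Q[:,0]>=x0)&(Q[:,0]<x0+.04)&(Q[:,2]>.2)&(Q[:,1]<.02)&(Q[:,1]>-.3)]
        if len(s): print(n,round(x0,2),"ymax",s[:,1].max().round(3),"zmax",s[:,2].max().round(3), "zmax near",s[s[:,1]>s[:,1].max()-.03][:,2].max().round(3))
E
```

```text
tin [0.479 0.222 0.029]
w_left [0.615 0.241 0.028]
w_right [ 0.651 -0.02   0.036]
stick [ 0.507 -0.03   0.013]
top0 0.59 ymax -0.165 zmax 0.266 zmax near 0.266
top0 0.63 ymax -0.107 zmax 0.27 zmax near 0.269
top0 0.67 ymax -0.11 zmax 0.294 zmax near 0.258
top0 0.71 ymax -0.036 zmax 0.296 zmax near 0.276
top0 0.75 ymax 0.02 zmax 0.311 zmax near 0.311
top0 0.79 ymax 0.02 zmax 0.31 zmax near 0.31
top0 0.83 ymax -0.035 zmax 0.278 zmax near 0.265
side0 0.59 ymax -0.164 zmax 0.265 zmax near 0.265
side0 0.63 ymax -0.106 zmax 0.268 zmax near 0.267
side0 0.67 ymax -0.11 zmax 0.292 zmax near 0.263
side0 0.71 ymax -0.034 zmax 0.294 zmax near 0.273
side0 0.75 ymax 0.02 zmax 0.309 zmax near 0.309
side0 0.79 ymax 0.02 zmax 0.308 zmax near 0.308
side0 0.83 ymax -0.114 zmax 0.277 zmax near 0.275
```

```bash
python3 -m handwheel '[0.017,-0.038,0,0,0,3,-1, 0.034,-0.076,0,0,0,6,-1, 0.05,-0.114,0,0,0,9,-1, 0.067,-0.152,0,0,0,12,-1, 0.083,-0.19,0,0,0,15,-1, 0.1,-0.228,0,0,0,18,-1, 0.116,-0.265,0,0,0,18,-1, 0.133,-0.303,0,0,0,18,-1, 0.15,-0.341,0,0,0,18,-1, 0.166,-0.379,0,0,0,18,-1, 0.183,-0.417,0,0,0,18,-1, 0.2,-0.455,0,0,0,18,-1]'
```

```text
time: 1.15
ee_pos: [0.3683, 0.171, 0.2313]
tool_rot: [0.0, -0.026, 1.0, 0.0]
force: [1.2, 0.3, -0.3]
finger_gap: -0.0003
```

```bash
python3 -m handwheel '[0.012,-0.037,-0.01,0,0,0,-1, 0.025,-0.074,-0.02,0,0,0,-1, 0.025,-0.074,-0.06,0,0,0,-1, 0.025,-0.074,-0.1,0,0,0,-1, 0.025,-0.074,-0.14,0,0,0,-1, 0.025,-0.074,-0.18,0,0,0,-1, 0.025,-0.074,-0.202,0,0,0,-1, 0.025,-0.074,-0.202,0,0,0,-1]'; python3 - <<'E'
from bench import r
import cv2
o=r.get_obs(); print(o["ee_pos"].round(4) if hasattr(o["ee_pos"],"round") else o["ee_pos"],o["force"])
for n in ("top","side"):
    p,d=r.capture(n); cv2.imwrite(f"pics/{n}1.png",cv2.resize(p[120:320,150:360,::-1],None,fx=3,fy=3,interpolation=cv2.INTER_CUBIC))
E
```

```text
time: 1.82
ee_pos: [0.3878, 0.0981, 0.0235]
tool_rot: [-0.006, -0.026, 1.0, -0.001]
force: [-1.2, 1.0, -0.6]
finger_gap: 0.0004
[0.3878 0.0981 0.0235] [-1.21119843  0.9763418  -0.60901141]
```

View pics/top1.png

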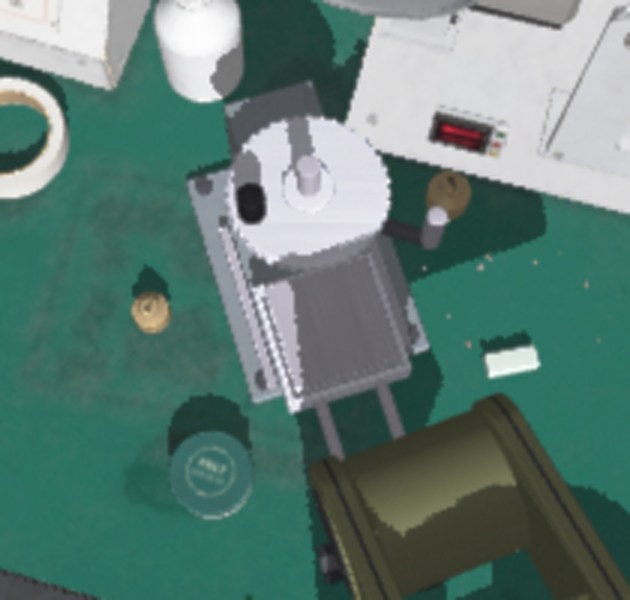

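View pics/side1.png

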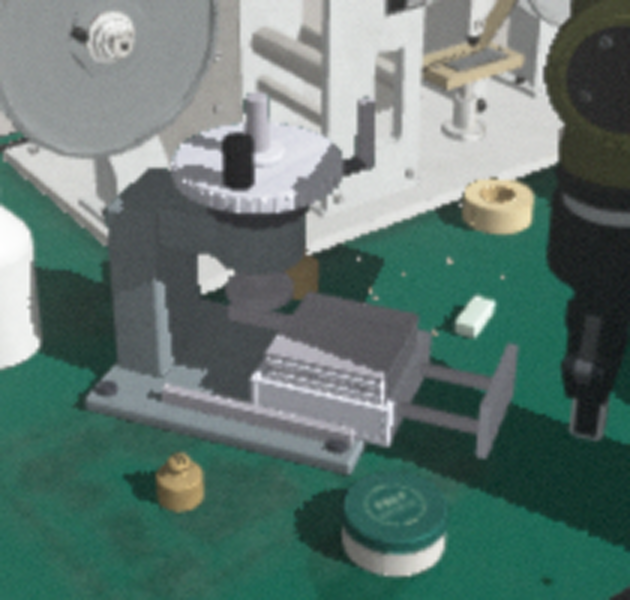

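```bash
python3 -m handwheel '[0.015,0.001,0,0,0,0,-1, 0.03,0.001,0,0,0,0,-1, 0.038,0.002,0,0,0,0,-1, 0.045,0.002,0,0,0,0,-1, 0.052,0.002,0,0,0,0,-1, 0.059,0.003,0,0,0,0,-1, 0.066,0.003,0,0,0,0,-1, 0.073,0.003,0,0,0,0,-1, 0.08,0.004,0,0,0,0,-1, 0.085,0.004,0,0,0,0,-1, 0.09,0.004,0,0,0,0,-1, 0.095,0.005,0,0,0,0,-1]'
```

```text
time: 2.92
ee_pos: [0.4885, 0.1035, 0.0291]
tool_rot: [-0.0, -0.026, 1.0, -0.0]
force: [-3.9, -2.8, 1.4]
finger_gap: 0.0004
```

```bash
python3 -m handwheel '[0.003,0,0,0,0,0,-1, 0.006,0,0,0,0,0,-1, 0.008,0,0,0,0,0,-1, 0.01,0,0,0,0,0,-1, 0.012,0,0,0,0,0,-1]'; python3 -m handwheel '[0.002,0,0,0,0,0,-1,0.002,0,0,0,0,0,-1]'
```

```text
time: 3.33
ee_pos: [0.5001, 0.1041, 0.0291]
tool_rot: [-0.0, -0.026, 1.0, 0.0]
force: [-3.8, 2.3, 1.3]
finger_gap: -0.0001
time: 3.5
ee_pos: [0.5, 0.1041, 0.029]
tool_rot: [-0.003, -0.026, 1.0, 0.0]
force: [-12.2, 1.8, 7.5]
finger_gap: 0.0002
```

```bash
python3 -m handwheel '[0.002,0,0,0,0,0,-1,0.002,0,0,0,0,0,-1]';  python3 -m handwheel '[-0.02,-0.001,0,0,0,0,-1,-0.045,-0.002,0.01,0,0,0,-1,-0.045,-0.002,0.05,0,0,0,-1, -0.045,-0.002,0.09,0,0,0,-1, -0.045,-0.002,0.13,0,0,0,-1, -0.045,-0.002,0.17,0,0,0,-1, -0.045,-0.002,0.21,0,0,0,-1]'; python3 - <<'E'
from bench import r
import cv2,numpy as np
for n in ("top","side"):
    i=r.camera_info(n);p,d=r.capture(n); np.savez(f"pics/{n}2.npz",p=p,d=d,K=i["camera_matrix"],T=i["pose"]); cv2.imwrite(f"pics/{n}2.png",cv2.resize(p[120:320,150:360,::-1],None,fx=3,fy=3,interpolation=cv2.INTER_CUBIC))
E
```

```text
time: 3.67
ee_pos: [0.5, 0.1041, 0.029]
tool_rot: [-0.006, -0.026, 1.0, 0.0]
force: [-18.6, 0.5, 15.1]
finger_gap: -0.0002
time: 4.25
ee_pos: [0.4599, 0.1016, 0.2422]
tool_rot: [0.002, -0.026, 1.0, -0.0]
force: [0.6, -0.8, -0.7]
finger_gap: -0.0001
```

View pics/side2.png

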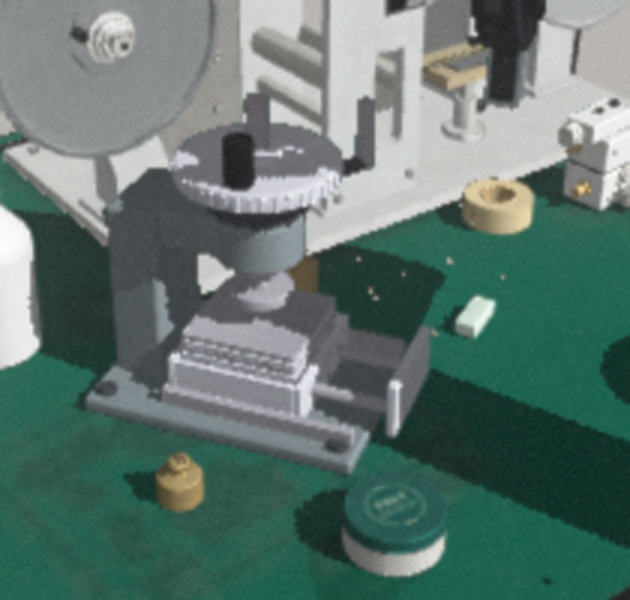

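View pics/top2.png

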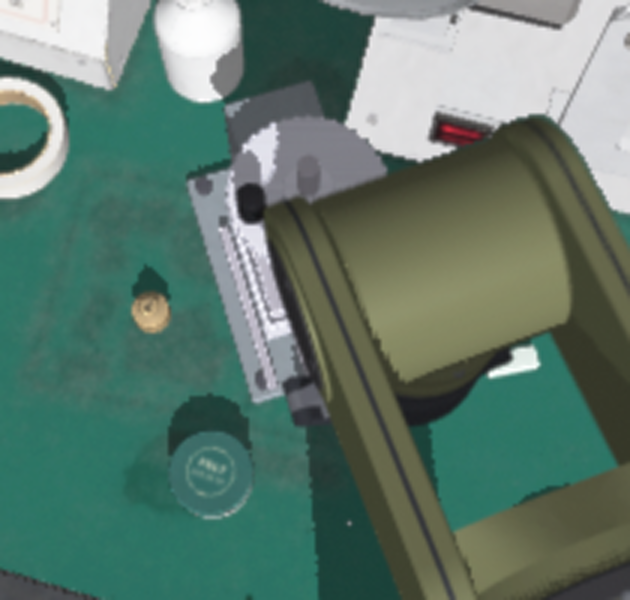

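```bash
python3 -m handwheel '[0.01,-0.01,0,0,0,-7,-1, 0.03,-0.025,0,0,0,-14,-1, 0.05,-0.04,0,0,0,-21,-1, 0.07,-0.05,0,0,0,-28,-1, 0.088,-0.05,0,0,0,-34,-1, 0.088,-0.05,-0.03,0,0,-34,-1, 0.088,-0.05,-0.055,0,0,-34,-1, 0.088,-0.05,-0.064,0,0,-34,-1, 0.088,-0.05,-0.064,0,0,-34,-1]'; python3 - <<'E'
from bench import r
import cv2,numpy as np
for n in ("side",):
    p,d=r.capture(n);  cv2.imwrite(f"pics/{n}3.png",cv2.resize(p[70:270,150:360,::-1],None,fx=3,fy=3,interpolation=cv2.INTER_CUBIC))
E
```

```text
time: 5.1
ee_pos: [0.5456, 0.0516, 0.1719]
tool_rot: [-0.002, 0.267, 0.964, -0.001]
force: [-1.0, 1.1, 0.4]
finger_gap: -0.0002
```

View pics/side3.png

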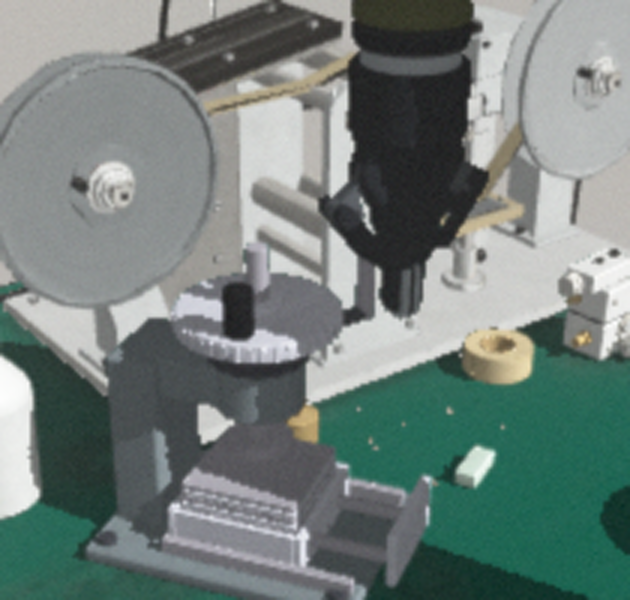

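```bash
python3 - <<'E'
import numpy as np
ax=np.array([.6237,.1107]); c=np.array([.547,.051])
for k,ph in enumerate(list(np.arange(-121,-69,4.))):
    a=np.radians(ph); R=np.array([np.cos(a),np.sin(a)]); t=np.array([-R[1],R[0]])
    q=ax+.09*R-.0175*t; print(ph,(q-c).round(3),"turn",round(ph+121,1))
E
```

```text
-121.0 [ 0.015 -0.008] turn 0.0
-117.0 [ 0.02  -0.013] turn 4.0
-113.0 [ 0.025 -0.016] turn 8.0
-109.0 [ 0.031 -0.02 ] turn 12.0
-105.0 [ 0.037 -0.023] turn 16.0
-101.0 [ 0.042 -0.025] turn 20.0
-97.0 [ 0.048 -0.027] turn 24.0
-93.0 [ 0.055 -0.029] turn 28.0
-89.0 [ 0.061 -0.031] turn 32.0
-85.0 [ 0.067 -0.031] turn 36.0
-81.0 [ 0.073 -0.032] turn 40.0
-77.0 [ 0.08  -0.032] turn 44.0
-73.0 [ 0.086 -0.031] turn 48.0
```

```bash
python3 -m handwheel '[0.008,-0.004,0,0,0,0,-1, 0.015,-0.008,0,0,0,0,-1, 0.02,-0.013,0,0,0,4,-1, 0.025,-0.016,0,0,0,8,-1, 0.031,-0.02,0,0,0,12,-1, 0.037,-0.023,0,0,0,16,-1]'; python3 -m handwheel '[0.005,-0.002,0,0,0,4,-1, 0.011,-0.004,0,0,0,8,-1, 0.018,-0.006,0,0,0,12,-1, 0.024,-0.008,0,0,0,16,-1, 0.03,-0.008,0,0,0,20,-1]'
```

```text
time: 5.65
ee_pos: [0.5856, 0.0283, 0.1775]
tool_rot: [0.001, 0.129, 0.992, 0.0]
force: [-2.6, 0.6, 2.1]
finger_gap: -0.0
time: 6.07
ee_pos: [0.6156, 0.0197, 0.1773]
tool_rot: [0.001, -0.045, 0.999, -0.001]
force: [-2.4, -2.3, 1.8]
finger_gap: 0.0002
```

```bash
python3 -m handwheel '[0.006,-0.001,0,0,0,4,-1, 0.013,-0.001,0,0,0,8,-1, 0.019,0.0,0,0,0,12,-1, 0.025,0.001,0,0,0,16,-1,0.025,0.001,0,0,0,16,-1]'; python3 - <<'E'
from bench import r
import cv2,numpy as np
for n in ("side","top"):
    i=r.camera_info(n);p,d=r.capture(n); np.savez(f"pics/{n}4.npz",p=p,d=d,K=i["camera_matrix"],T=i["pose"]); cv2.imwrite(f"pics/{n}4.png",cv2.resize(p[70:270,150:360,::-1],None,fx=3,fy=3,interpolation=cv2.INTER_CUBIC))
E
```

```text
time: 6.48
ee_pos: [0.6415, 0.0212, 0.1773]
tool_rot: [0.002, -0.183, 0.983, -0.001]
force: [0.6, -0.1, 0.3]
finger_gap: -0.0001
```

View pics/side4.png

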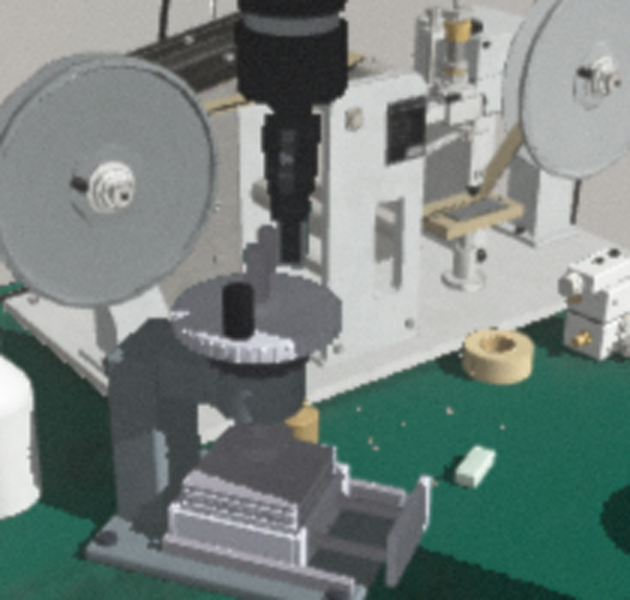

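View pics/top4.png

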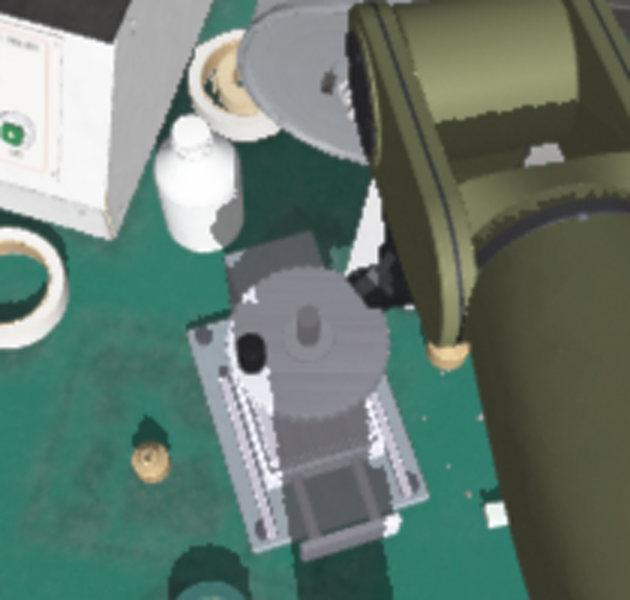

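```bash
python3 -m handwheel '[-0.01,-0.004,0,0,0,0,-1, -0.015,-0.005,0.03,0,0,0,-1, -0.02,0.0,0.065,0,0,0,-1, -0.03,0.02,0.087,0,0,0,-1, -0.04,0.05,0.087,0,0,0,-1, -0.05,0.085,0.087,0,0,0,-1, -0.053,0.119,0.085,0,0,0,-1, -0.053,0.119,0.05,0,0,0,-1, -0.053,0.119,0.03,0,0,0,-1, -0.053,0.119,0.02,0,0,0,-1, -0.053,0.119,0.02,0,0,0,-1]'; python3 - <<'E'
from bench import r
import cv2,numpy as np
print(np.degrees(r.get_obs()["qpos"]).round(1))
for n in ("side","top"):
    i=r.camera_info(n);p,d=r.capture(n); np.savez(f"pics/{n}5.npz",p=p,d=d,K=i["camera_matrix"],T=i["pose"]); cv2.imwrite(f"pics/{n}5.png",cv2.resize(p[70:270,150:360,::-1],None,fx=3,fy=3,interpolation=cv2.INTER_CUBIC))
E
```

```text
time: 7.5
ee_pos: [0.5839, 0.1404, 0.1922]
tool_rot: [-0.003, -0.182, 0.983, 0.0]
force: [-0.9, 0.2, 0.2]
finger_gap: 0.0004
[   8.4    2.7  103.1   -0.    74.5 -102.6]
```

View pics/side5.png

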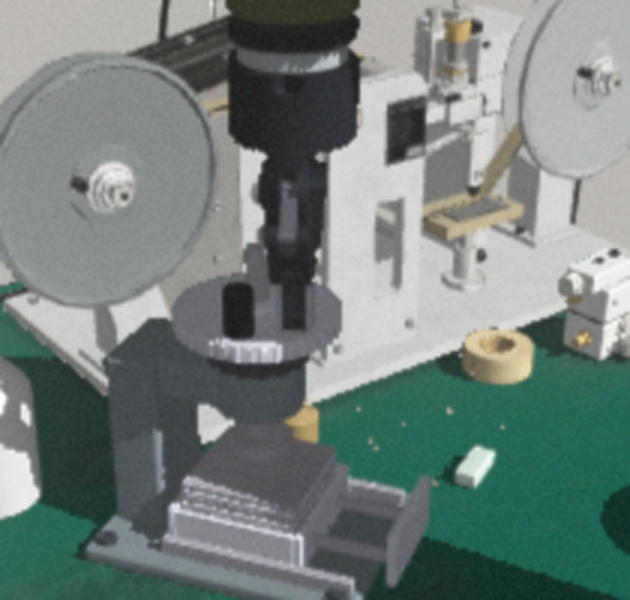

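View pics/top5.png

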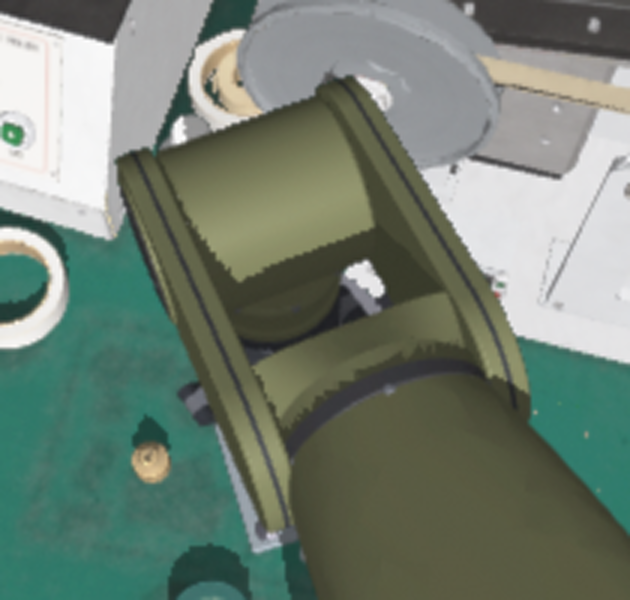

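```bash
python3 - <<'E'
from h import *
for n in ("side5","top5"):
    p,d,K,T=load(n); P=cloud(d,K,T); pi=p.astype(int)
    m=(pi[...,0]-pi[...,2]>12)&(abs(pi[...,0]-pi[...,1])<12)&(P[...,2]>.3)&(P[...,2]<.7)&(P[...,0]>.45)&(P[...,0]<.8)
    print(n,m.sum(),np.percentile(P[m],[1,50,99],axis=0).round(3).tolist())
# knob path
ax=np.array([.6237,.111]); c=np.array([.586,.140]); a0=99.6
for D in range(0,256,6):
    al=np.radians(a0-D); psi=10.4+.05*D; k=ax+.042*np.array([np.cos(al),np.sin(al)]); nn=np.radians(a0-D-90+psi)
    q=k-.0205*np.array([np.cos(nn),np.sin(nn)]); print(D,(q-c).round(3),"turn",round(-.95*D,1))
E
```

```text
side5 4456 [[0.452, 0.155, 0.399], [0.521, 0.187, 0.479], [0.611, 0.203, 0.512]]
top5 9121 [[0.451, 0.072, 0.405], [0.547, 0.134, 0.51], [0.61, 0.196, 0.554]]
0 [0.011 0.005] turn -0.0
6 [0.015 0.008] turn -5.7
12 [0.019 0.01 ] turn -11.4
18 [0.023 0.012] turn -17.1
24 [0.028 0.013] turn -22.8
30 [0.032 0.013] turn -28.5
36 [0.037 0.014] turn -34.2
42 [0.041 0.013] turn -39.9
48 [0.045 0.013] turn -45.6
54 [0.05  0.012] turn -51.3
60 [0.054 0.01 ] turn -57.0
66 [0.058 0.008] turn -62.7
72 [0.061 0.006] turn -68.4
78 [0.065 0.003] turn -74.1
84 [0.068 0.   ] turn -79.8
90 [ 0.071 -0.003] turn -85.5
96 [ 0.073 -0.007] turn -91.2
102 [ 0.075 -0.011] turn -96.9
108 [ 0.077 -0.015] turn -102.6
114 [ 0.078 -0.019] turn -108.3
120 [ 0.078 -0.023] turn -114.0
126 [ 0.079 -0.027] turn -119.7
132 [ 0.079 -0.032] turn -125.4
138 [ 0.078 -0.036] turn -131.1
144 [ 0.077 -0.04 ] turn -136.8
150 [ 0.075 -0.044] turn -142.5
156 [ 0.074 -0.048] turn -148.2
162 [ 0.071 -0.051] turn -153.9
168 [ 0.069 -0.055] turn -159.6
174 [ 0.066 -0.058] turn -165.3
180 [ 0.063 -0.06 ] turn -171.0
186 [ 0.059 -0.063] turn -176.7
192 [ 0.055 -0.065] turn -182.4
198 [ 0.052 -0.066] turn -188.1
204 [ 0.048 -0.067] turn -193.8
210 [ 0.044 -0.068] turn -199.5
216 [ 0.039 -0.068] turn -205.2
222 [ 0.035 -0.068] turn -210.9
228 [ 0.031 -0.068] turn -216.6
234 [ 0.027 -0.067] turn -222.3
240 [ 0.023 -0.065] turn -228.0
246 [ 0.02  -0.064] turn -233.7
252 [ 0.016 -0.061] turn -239.4
```

```bash
python3 -m handwheel '[0.006,0.003,0,0,0,0,-1, 0.011,0.005,0,0,0,0,-1, 0.015,0.008,0,0,0,-6,-1, 0.019,0.01,0,0,0,-11,-1, 0.023,0.012,0,0,0,-17,-1, 0.028,0.013,0,0,0,-23,-1, 0.032,0.013,0,0,0,-28,-1]'; python3 -m handwheel '[0.005,0.001,0,0,0,-6,-1, 0.009,0,0,0,0,-12,-1, 0.013,0,0,0,0,-17,-1, 0.018,-0.001,0,0,0,-23,-1, 0.022,-0.003,0,0,0,-29,-1]'; python3 - <<'E'
from bench import r
import cv2,numpy as np
print(np.degrees(r.get_obs()["qpos"]).round(1))
for n in ("side",):
    i=r.camera_info(n);p,d=r.capture(n); np.savez(f"pics/{n}6.npz",p=p,d=d,K=i["camera_matrix"],T=i["pose"]); cv2.imwrite(f"pics/{n}6.png",cv2.resize(p[70:270,150:360,::-1],None,fx=3,fy=3,interpolation=cv2.INTER_CUBIC))
E
```

```text
time: 8.18
ee_pos: [0.6191, 0.1545, 0.1971]
tool_rot: [0.0, 0.064, 0.998, 0.001]
force: [-3.0, 2.1, 2.2]
finger_gap: 0.0003
time: 8.6
ee_pos: [0.6413, 0.1522, 0.197]
tool_rot: [0.0, 0.311, 0.95, 0.002]
force: [-2.0, 4.8, 0.3]
finger_gap: 0.0
[  8.6   9.4  95.3   0.2  75.2 -45.1]
```

View pics/side6.png

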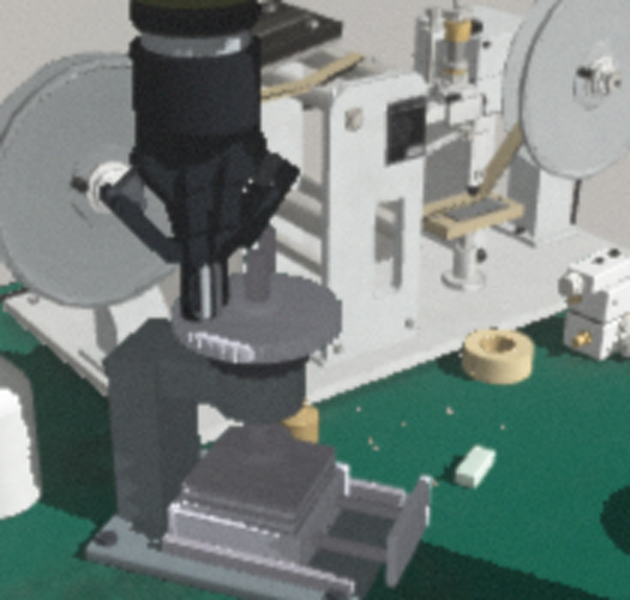

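```bash
python3 -m handwheel '[0.004,-0.002,0,0,0,-6,-1, 0.007,-0.004,0,0,0,-11,-1, 0.011,-0.007,0,0,0,-17,-1, 0.014,-0.01,0,0,0,-23,-1, 0.017,-0.013,0,0,0,-28,-1]';  python3 -m handwheel '[0.002,-0.004,0,0,0,-6,-1, 0.004,-0.008,0,0,0,-12,-1, 0.006,-0.012,0,0,0,-17,-1, 0.007,-0.016,0,0,0,-23,-1, 0.007,-0.02,0,0,0,-29,-1]'; python3 - <<'E'
from bench import r
import cv2,numpy as np
print(np.degrees(r.get_obs()["qpos"]).round(1))
for n in ("side",):
    i=r.camera_info(n);p,d=r.capture(n); np.savez(f"pics/{n}7.npz",p=p,d=d,K=i["camera_matrix"],T=i["pose"]); cv2.imwrite(f"pics/{n}7.png",cv2.resize(p[70:270,150:360,::-1],None,fx=3,fy=3,interpolation=cv2.INTER_CUBIC))
E
```

```text
time: 9.07
ee_pos: [0.6585, 0.1392, 0.1966]
tool_rot: [0.0, 0.531, 0.847, 0.002]
force: [0.3, 4.7, -0.4]
finger_gap: -0.0002
time: 9.48
ee_pos: [0.6664, 0.1188, 0.197]
tool_rot: [0.001, 0.726, 0.687, 0.003]
force: [2.7, 4.0, 0.3]
finger_gap: -0.0002
[ 5.5 11.5 93.   0.1 75.2  8.7]
```

View pics/side7.png

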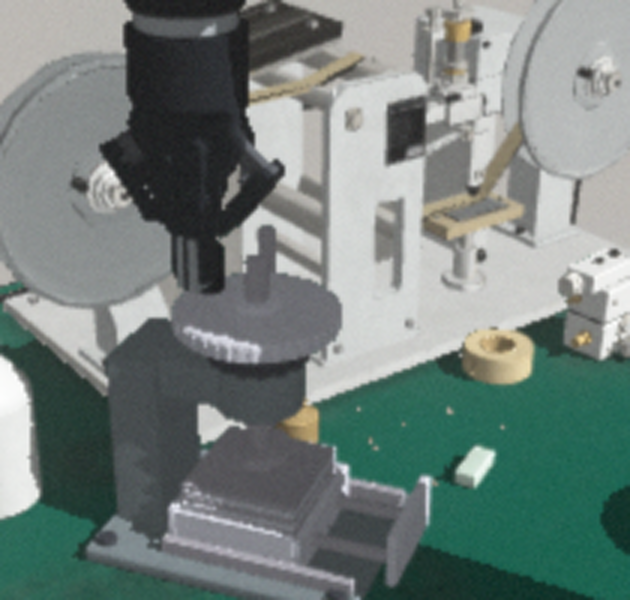

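```bash
python3 -m handwheel '[0.001,-0.004,0,0,0,-6,-1, 0.001,-0.009,0,0,0,-11,-1, 0,-0.013,0,0,0,-17,-1, -0.001,-0.017,0,0,0,-23,-1, -0.003,-0.021,0,0,0,-28,-1]'; python3 - <<'E'
from bench import r
from h import *
print(np.degrees(r.get_obs()["qpos"]).round(1))
i=r.camera_info("side");p,d=r.capture("side"); np.savez(f"pics/side8.npz",p=p,d=d,K=i["camera_matrix"],T=i["pose"])
ax=np.array([.6237,.111])
for n in("side2","side8"):
    p,d,K,T=load(n); P=cloud(d,K,T); X,Y,Z=P[...,0],P[...,1],P[...,2]
    rr=np.hypot(X-ax[0],Y-ax[1]); m=(rr<.026)&(Z>.05)&(Z<.11)
    print(n,np.histogram(Z[m],bins=np.arange(.054,.11,.002)))
    m=(rr<.008)&(Z>.21); print("spindle top",np.percentile(Z[m],95) if m.any() else None)
E
```

```text
time: 9.95
ee_pos: [0.6636, 0.0971, 0.1973]
tool_rot: [0.001, 0.871, 0.492, 0.003]
force: [4.5, 1.3, 0.1]
finger_gap: -0.0003
[ 3.7 10.7 93.8  0.  75.1 34.8]
side2 (array([  0,   0,   9, 140,  39,   0,   0,   0,   0,   0,   0,   2,   9,
        17,  17,  40, 116,  24,   6,   5,   2,   0,   4,   7,   0,   0,
         0]), array([0.054, 0.056, 0.058, 0.06 , 0.062, 0.064, 0.066, 0.068, 0.07 ,
       0.072, 0.074, 0.076, 0.078, 0.08 , 0.082, 0.084, 0.086, 0.088,
       0.09 , 0.092, 0.094, 0.096, 0.098, 0.1  , 0.102, 0.104, 0.106,
       0.108]))
spindle top 0.22992280945878474
side8 (array([  0,   0,  12,  74,  17,   0,   1,  12,  16,  17,  46, 126,  21,
         4,   8,   4,   7,   4,   7,   4,   3,   0,   7,   4,   0,   0,
         0]), array([0.054, 0.056, 0.058, 0.06 , 0.062, 0.064, 0.066, 0.068, 0.07 ,
       0.072, 0.074, 0.076, 0.078, 0.08 , 0.082, 0.084, 0.086, 0.088,
       0.09 , 0.092, 0.094, 0.096, 0.098, 0.1  , 0.102, 0.104, 0.106,
       0.108]))
spindle top 0.4298064903588115
```

```bash
python3 -m handwheel '[-0.001,-0.004,0,0,0,-6,-1, -0.004,-0.007,0,0,0,-11,-1, -0.006,-0.011,0,0,0,-17,-1, -0.009,-0.014,0,0,0,-23,-1, -0.012,-0.016,0,0,0,-28,-1]';  python3 -m handwheel '[-0.004,-0.003,0,0,0,-6,-1, -0.008,-0.005,0,0,0,-12,-1, -0.011,-0.006,0,0,0,-17,-1, -0.015,-0.007,0,0,0,-23,-1]'; python3 - <<'E'
from bench import r
from h import *
print(np.degrees(r.get_obs()["qpos"]).round(1))
i=r.camera_info("side");p,d=r.capture("side"); np.savez(f"pics/side9.npz",p=p,d=d,K=i["camera_matrix"],T=i["pose"])
cv2.imwrite("pics/side9.png",cv2.resize(p[70:270,150:360,::-1],None,fx=3,fy=3,interpolation=cv2.INTER_CUBIC))
ax=np.array([.6237,.111])
for n in("side9",):
    p,d,K,T=load(n); P=cloud(d,K,T); X,Y,Z=P[...,0],P[...,1],P[...,2]
    rr=np.hypot(X-ax[0],Y-ax[1]); m=(rr<.026)&(Z>.05)&(Z<.11)
    print(n,np.histogram(Z[m],bins=np.arange(.054,.11,.002))[0])
c=np.array([.586,.140])
for D in range(204,300,4):
    al=np.radians(99.6-D); psi=10.4+.05*D; k=ax+.042*np.array([np.cos(al),np.sin(al)]); nn=np.radians(99.6-D-90+psi)
    q=k-.0205*np.array([np.cos(nn),np.sin(nn)]); print(D,((q-c)*1e4).round(0),"turn",round(-.95*(D-204),1))
E
```

```text
time: 10.42
ee_pos: [0.6512, 0.0804, 0.1972]
tool_rot: [0.001, 0.964, 0.267, 0.003]
force: [4.3, -0.2, 0.9]
finger_gap: 0.0
time: 10.75
ee_pos: [0.6362, 0.0729, 0.1972]
tool_rot: [0.001, 0.998, 0.07, 0.003]
force: [4.6, -1.7, 0.6]
finger_gap: 0.0
[ 1.8  7.  97.9 -0.1 74.7 83.8]
side9 [  0   0   7  47  13  11  19  17  45 125  21   5   7   7   3   7   5   6
   6   3   4   2   5   5   0   0   0]
204 [ 476. -675.] turn -0.0
208 [ 449. -680.] turn -3.8
212 [ 422. -683.] turn -7.6
216 [ 394. -685.] turn -11.4
220 [ 367. -684.] turn -15.2
224 [ 340. -682.] turn -19.0
228 [ 313. -678.] turn -22.8
232 [ 286. -672.] turn -26.6
236 [ 260. -664.] turn -30.4
240 [ 234. -654.] turn -34.2
244 [ 210. -643.] turn -38.0
248 [ 186. -629.] turn -41.8
252 [ 163. -615.] turn -45.6
256 [ 142. -598.] turn -49.4
260 [ 121. -581.] turn -53.2
264 [ 102. -562.] turn -57.0
268 [  84. -542.] turn -60.8
272 [  68. -520.] turn -64.6
276 [  53. -498.] turn -68.4
280 [  40. -474.] turn -72.2
284 [  29. -450.] turn -76.0
288 [  19. -425.] turn -79.8
292 [  12. -400.] turn -83.6
296 [   5. -374.] turn -87.4
```

View pics/side9.png

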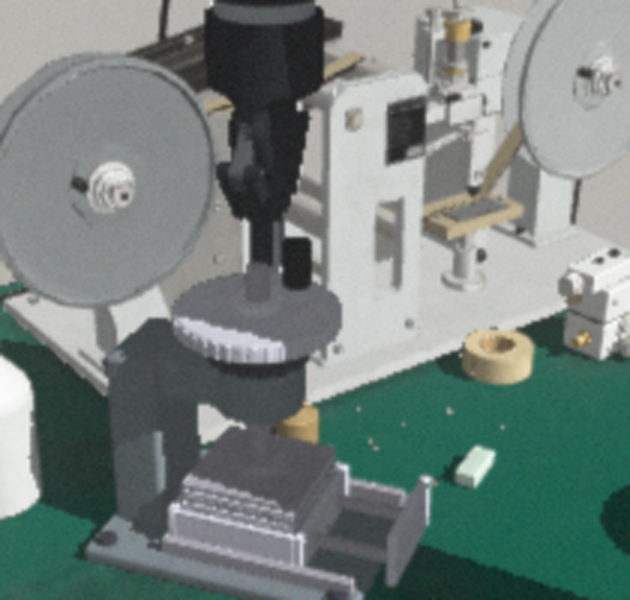

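```bash
python3 -m handwheel '[-0.003,-0.001,0,0,0,-4,-1, -0.006,-0.001,0,0,0,-8,-1, -0.009,-0.001,0,0,0,-11,-1]'; python3 -m handwheel '[-0.003,0,0,0,0,-4,-1, -0.005,0,0,0,0,-8,-1, -0.008,0.001,0,0,0,-11,-1]'
```

```text
time: 11.05
ee_pos: [0.6268, 0.0724, 0.197]
tool_rot: [0.0, 1.0, -0.025, 0.002]
force: [3.7, -1.8, 1.1]
finger_gap: 0.0002
time: 11.3
ee_pos: [0.619, 0.0734, 0.197]
tool_rot: [0.0, 0.993, -0.12, 0.002]
force: [3.5, -1.5, 1.2]
finger_gap: -0.0001
```

```bash
python3 -m handwheel '[-0.002,0.0005,0,0,0,-3,-1, -0.004,0.001,0,0,0,-5,-1, -0.005,0.002,0,0,0,-8,-1]'; python3 -m handwheel '[-0.001,0,0,0,0,-2,-1, -0.003,0.001,0,0,0,-4,-1]'
```

```text
time: 11.55
ee_pos: [0.6136, 0.0754, 0.1969]
tool_rot: [0.0, 0.982, -0.189, 0.002]
force: [1.0, -2.3, 0.9]
finger_gap: 0.0002
time: 11.72
ee_pos: [0.6113, 0.0762, 0.197]
tool_rot: [0.0, 0.975, -0.223, 0.003]
force: [7.0, -2.0, 0.3]
finger_gap: 0.0003
```

```bash
python3 -m handwheel '[-0.001,0.0005,0,0,0,-1,-1, -0.001,0.0005,0,0,0,-1,-1]'; python3 -m handwheel '[-0.001,0.0005,0,0,0,-1,-1, -0.001,0.0005,0,0,0,-1,-1]'
```

```text
time: 11.88
ee_pos: [0.6106, 0.0766, 0.197]
tool_rot: [0.0, 0.973, -0.231, 0.003]
force: [7.0, -1.4, 0.1]
finger_gap: -0.0
time: 12.05
ee_pos: [0.61, 0.0769, 0.197]
tool_rot: [0.0, 0.971, -0.239, 0.004]
force: [8.0, -3.2, -0.9]
finger_gap: -0.0003
```

```bash
python3 -m handwheel '[-0.001,0.0005,0,0,0,-1,-1, -0.001,0.0005,0,0,0,-1,-1]'; python3 -m handwheel '[-0.001,0.0005,0,0,0,-1,-1, -0.001,0.0005,0,0,0,-1,-1]'; python3 -m handwheel '[-0.001,0.0005,0,0,0,-1,-1, -0.001,0.0005,0,0,0,-1,-1]'
```

```text
time: 12.22
ee_pos: [0.6094, 0.0772, 0.197]
tool_rot: [0.0, 0.969, -0.248, 0.004]
force: [9.3, -3.5, -1.6]
finger_gap: -0.0001
time: 12.38
ee_pos: [0.6088, 0.0775, 0.197]
tool_rot: [-0.0, 0.967, -0.256, 0.005]
force: [10.7, -2.8, -2.8]
finger_gap: -0.0
time: 12.55
ee_pos: [0.6082, 0.0779, 0.1971]
tool_rot: [-0.0, 0.964, -0.265, 0.006]
force: [13.0, -4.4, -2.9]
finger_gap: -0.0001
```

```bash
python3 - <<'E'
from bench import r
from h import *
print(np.degrees(r.get_obs()["qpos"]).round(1), r.get_obs()["force"])
i=r.camera_info("side");p,d=r.capture("side"); np.savez(f"pics/side10.npz",p=p,d=d,K=i["camera_matrix"],T=i["pose"])
cv2.imwrite("pics/side10.png",cv2.resize(p[130:270,180:320,::-1],None,fx=4,fy=4,interpolation=cv2.INTER_CUBIC))
ax=np.array([.6237,.111])
for n in("side10",):
    p,d,K,T=load(n); P=cloud(d,K,T); X,Y,Z=P[...,0],P[...,1],P[...,2]
    rr=np.hypot(X-ax[0],Y-ax[1]); m=(rr<.026)&(Z>.05)&(Z<.11)
    print(n,np.histogram(Z[m],bins=np.arange(.054,.11,.002))[0], np.histogram(Z[m],bins=np.arange(.054,.08,.001))[0])
    k=(Z>.2)&(Z<.222)&(rr<.06)&(rr>.02)&(p.max(-1)<75); print("knob?",P[k].mean(0),k.sum(), P[k&(Z>.213)].mean(0))
E
```

```text
[  2.4   3.5 101.7  -0.2  74.1 123.1] [12.95294591 -4.41098017 -2.85761761]
side10 [ 0  0  6 32 23 17 18 86 90 10  6  7  3  6  8  4  6  8  4  5  3  1  4  7
  0  0  0] [ 0  0  0  0  1  5  8 24 15  8 11  6 12  6 26 60 69 21  9  1  3  3  3  4
  3]
knob? [0.59421873 0.09221394 0.21296758] 165 [0.59502457 0.09065765 0.21794571]
```

View pics/side10.png

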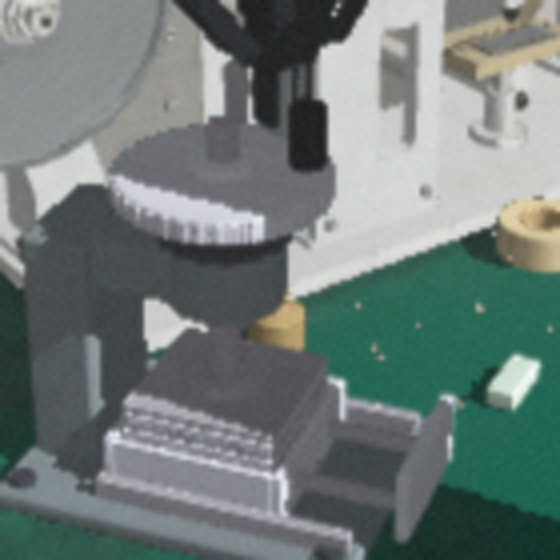

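```bash
python3 -m handwheel '[0,0,0,0,0,-6,-1, 0,0,0,0,0,-12,-1, 0,0,0,0,0,-18,-1,0,0,0,0,0,-18,-1]'; python3 -m handwheel '[-0.0005,0.0008,0,0,0,0,-1, -0.001,0.0015,0,0,0,0,-1]'
```

```text
time: 12.93
ee_pos: [0.6064, 0.0753, 0.197]
tool_rot: [0.003, 0.91, -0.414, 0.004]
force: [4.1, -11.9, 1.3]
finger_gap: 0.0
time: 13.1
ee_pos: [0.6056, 0.0762, 0.197]
tool_rot: [0.003, 0.911, -0.412, 0.004]
force: [5.3, -15.3, 1.3]
finger_gap: -0.0002
```

```bash
python3 -m handwheel '[-0.0005,0.0008,0,0,0,0,-1, -0.001,0.0015,0,0,0,0,-1]';python3 -m handwheel '[0,0,0,0,0,0,-1, 0,0,0,0,0,0,-1]'; python3 - <<'E'
from bench import r
from h import *
i=r.camera_info("side");p,d=r.capture("side"); np.savez(f"pics/side11.npz",p=p,d=d,K=i["camera_matrix"],T=i["pose"])
cv2.imwrite("pics/side11.png",cv2.resize(p[130:270,180:320,::-1],None,fx=4,fy=4,interpolation=cv2.INTER_CUBIC))
ax=np.array([.6237,.111])
for n in("side10","side11",):
    p,d,K,T=load(n); P=cloud(d,K,T); X,Y,Z=P[...,0],P[...,1],P[...,2]
    rr=np.hypot(X-ax[0],Y-ax[1]); m=(rr<.026)&(Z>.05)&(Z<.11)
    print(n, np.histogram(Z[m],bins=np.arange(.054,.08,.001))[0])
    m=(rr<.026)&(Z>.068)&(Z<.0735)&(rr>.01); print("foot top",np.median(Z[m]),m.sum())
    k=np.zeros(d.shape,bool); k[150:178,248:266]=1; k&=(p.max(-1)<60)&(Z>.19)&(Z<.225)&(X<.612); u=np.argwhere(k); print("knob px",u.mean(0),len(u),P[k&(Z>.215)].mean(0))
E
```

```text
time: 13.27
ee_pos: [0.6048, 0.0772, 0.197]
tool_rot: [0.004, 0.911, -0.412, 0.005]
force: [6.3, -17.3, 0.1]
finger_gap: 0.0001
time: 13.43
ee_pos: [0.6048, 0.0772, 0.197]
tool_rot: [0.004, 0.911, -0.412, 0.005]
force: [6.2, -15.2, 1.1]
finger_gap: 0.0004
side10 [ 0  0  0  0  1  5  8 24 15  8 11  6 12  6 26 60 69 21  9  1  3  3  3  4
  3]
foot top 0.07002649512447778 163
knob px [161.69942197 255.25433526] 173 [0.59141821 0.08990678 0.2189659 ]
side11 [ 0  0  0  0  0  9 17 20 10  9  8  7 12 11 28 62 60 29  3  1  5  2  3  2
  2]
foot top 0.06996035572303538 159
knob px [162.06111111 255.26666667] 180 [0.59037197 0.09136798 0.2189468 ]
```

View pics/side11.png

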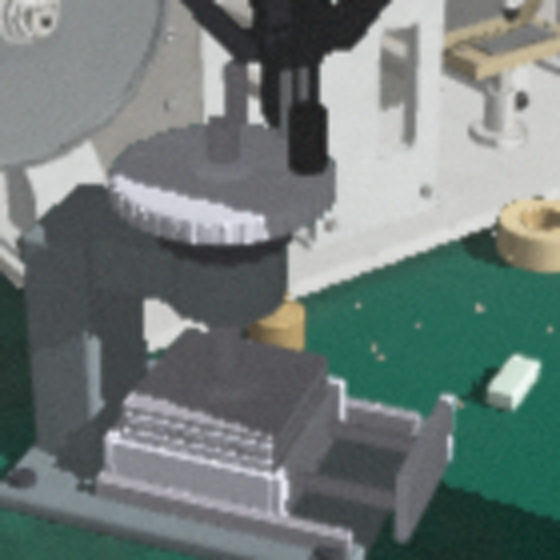

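```bash
python3 -m handwheel '[0.006,-0.007,0,0,0,0,-1, 0.013,-0.015,0,0,0,0,-1, 0.015,-0.018,0.03,0,0,7,-1, 0.015,-0.018,0.07,0,0,14,-1, 0.02,-0.02,0.1,0,0,21,-1, 0.03,-0.025,0.1,0,0,28,-1, 0.04,-0.03,0.1,0,0,35,-1, 0.05,-0.035,0.1,0,0,42,-1, 0.06,-0.035,0.1,0,0,49,-1, 0.07,-0.04,0.1,0,0,56,-1, 0.08,-0.044,0.1,0,0,63,-1, 0.08,-0.044,0.1,0,0,70,-1]'; python3 - <<'E'
from h import *
ax=np.array([.6237,.111])
for n in("side10","side11",):
    p,d,K,T=load(n); P=cloud(d,K,T); X,Y,Z=P[...,0],P[...,1],P[...,2]
    rr=np.hypot(X-ax[0],Y-ax[1])
    for u in range(228,248,2): print(u,[tuple((P[v,u]*1000).round(0).astype(int)) for v in (147,150,153,156) if P[v,u,2]<.22])
    m=(Z>.19)&(Z<.206)&(rr>.075)&(rr<.105)&(p.mean(-1)<140); print("pin",m.sum(),P[m].mean(0), np.degrees(np.arctan2(*(P[m].mean(0)[:2]-ax)[::-1])))
E
```

```text
time: 14.48
ee_pos: [0.6835, 0.0377, 0.2946]
tool_rot: [-0.0, 0.982, 0.187, -0.001]
force: [0.5, -0.4, -0.7]
finger_gap: -0.0
228 [(np.int64(776), np.int64(-150), np.int64(111)), (np.int64(777), np.int64(-152), np.int64(101)), (np.int64(775), np.int64(-148), np.int64(95)), (np.int64(777), np.int64(-152), np.int64(84))]
230 [(np.int64(805), np.int64(-218), np.int64(79)), (np.int64(776), np.int64(-162), np.int64(97)), (np.int64(777), np.int64(-164), np.int64(87)), (np.int64(776), np.int64(-161), np.int64(80))]
232 [(np.int64(802), np.int64(-225), np.int64(77)), (np.int64(802), np.int64(-225), np.int64(67)), (np.int64(802), np.int64(-225), np.int64(58)), (np.int64(802), np.int64(-225), np.int64(49))]
234 [(np.int64(798), np.int64(-231), np.int64(75)), (np.int64(799), np.int64(-232), np.int64(65)), (np.int64(797), np.int64(-228), np.int64(58)), (np.int64(798), np.int64(-230), np.int64(48))]
236 [(np.int64(662), np.int64(31), np.int64(202)), (np.int64(662), np.int64(31), np.int64(195)), (np.int64(662), np.int64(32), np.int64(188)), (np.int64(662), np.int64(31), np.int64(181))]
238 [(np.in
[... 1862 characters left out ...]
.int64(183))]
240 [(np.int64(652), np.int64(30), np.int64(203)), (np.int64(652), np.int64(31), np.int64(197)), (np.int64(653), np.int64(30), np.int64(189)), (np.int64(653), np.int64(29), np.int64(182))]
242 [(np.int64(766), np.int64(-216), np.int64(87)), (np.int64(759), np.int64(-202), np.int64(84)), (np.int64(759), np.int64(-202), np.int64(76)), (np.int64(784), np.int64(-253), np.int64(40))]
244 [(np.int64(780), np.int64(-259), np.int64(68)), (np.int64(755), np.int64(-205), np.int64(84)), (np.int64(750), np.int64(-196), np.int64(79)), (np.int64(782), np.int64(-262), np.int64(37))]
246 [(np.int64(610), np.int64(91), np.int64(216))]
pin 44 [0.65650629 0.02972891 0.1981575 ] -68.01780056294415
```

```bash
python3 -m handwheel '[0,0,0,0,0,7,-1,0,0,0,0,0,14,-1,0,0,0,0,0,21,-1,0,0,0,0,0,28,-1,0,0,0,0,0,35,-1,0,0,0,0,0,42,-1,0,0,0,0,0,49,-1,0,0,0,0,0,56,-1,0,0,0,0,0,63,-1,0,0,0,0,0,70,-1,0,0,0,0,0,77,-1,0,0,0,0,0,84,-1]'; python3 -m handwheel '[0,0,0,0,0,7,-1,0,0,0,0,0,14,-1,0,0,0,0,0,21,-1,0,0,0,0,0,28,-1,0,0,0,0,0,35,-1,0,0,0,0,0,42,-1,0,0,0,0,0,49,-1,0,0,0,0,0,56,-1,0,0,0,0,0,63,-1,0,0,0,0,0,70,-1,0,0,0,0,0,77,-1,0,0,0,0,0,84,-1]'; python3 -m handwheel '[0,0,0,0,0,7,-1,0,0,-0.03,0,0,12,-1,0,0,-0.065,0,0,12,-1,0,0,-0.065,0,0,12,-1]'; python3 - <<'E'
from bench import r
from h import *
print(np.degrees(r.get_obs()["qpos"]).round(1))
for n in ("side","top"):
    i=r.camera_info(n);p,d=r.capture(n); np.savez(f"pics/{n}12.npz",p=p,d=d,K=i["camera_matrix"],T=i["pose"])
    cv2.imwrite(f"pics/{n}12.png",cv2.resize(p[70:270,150:360,::-1],None,fx=3,fy=3,interpolation=cv2.INTER_CUBIC))
E
```

```text
time: 15.48
ee_pos: [0.6823, 0.0384, 0.295]
tool_rot: [-0.001, 0.605, 0.797, -0.0]
force: [-0.1, 1.4, -0.9]
finger_gap: 0.0003
time: 16.48
ee_pos: [0.6823, 0.0384, 0.2951]
tool_rot: [-0.001, -0.084, 0.996, 0.0]
force: [0.9, 0.0, 0.2]
finger_gap: -0.0002
time: 16.82
ee_pos: [0.6785, 0.0385, 0.2216]
tool_rot: [-0.007, -0.184, 0.983, 0.002]
force: [-1.9, -0.1, -2.9]
finger_gap: 0.0001
[  -1.3   11.5   90.5    0.    78.8 -112.5]
```

View pics/side12.png

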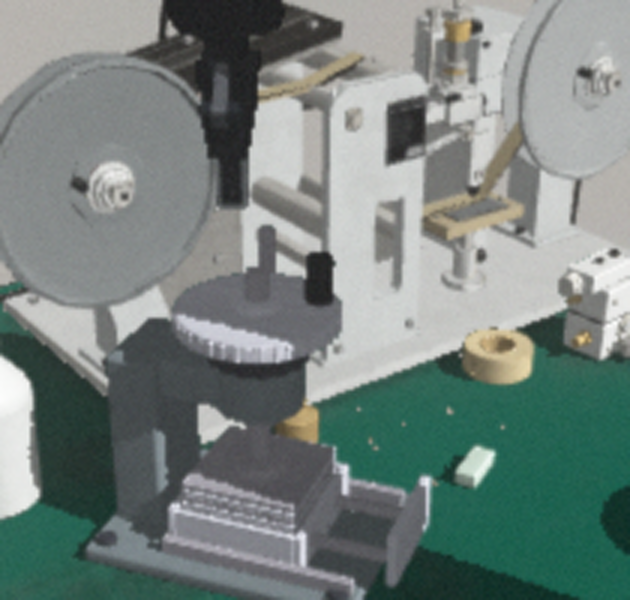

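View pics/top12.png

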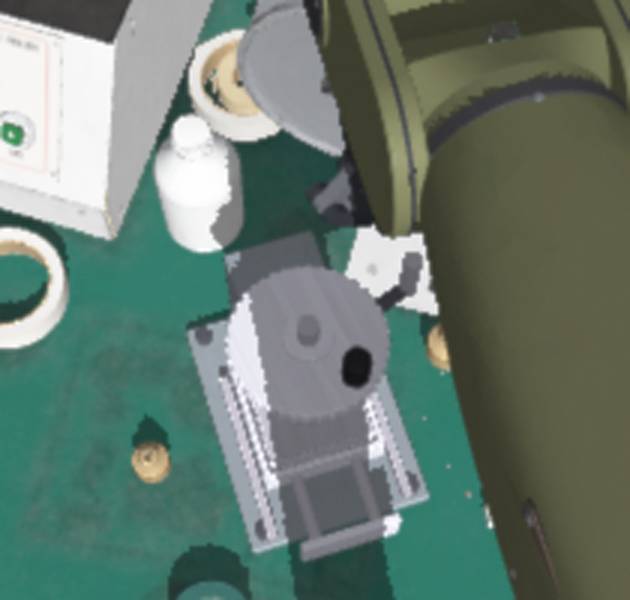

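```bash
python3 - <<'E'
import numpy as np
ax=np.array([.6237,.111]); c=np.array([.682,.0375])
for k,ph in enumerate(list(np.arange(-68,-130,-4.))):
    a=np.radians(ph); R=np.array([np.cos(a),np.sin(a)]); t=np.array([-R[1],R[0]])
    q=ax+.09*R+.0175*t; print(ph,((q-c)*1000).round(1),"turn",round(ph+68,1))
E
python3 -m handwheel '[0,0,-0.03,0,0,0,-1, 0,0,-0.055,0,0,0,-1, 0,0,-0.055,0,0,0,-1]'
```

```text
-68.0 [-8.4 -3.4] turn 0.0
-72.0 [-13.8  -6.7] turn -4.0
-76.0 [-19.5  -9.6] turn -8.0
-80.0 [-25.4 -12.1] turn -12.0
-84.0 [-31.5 -14.2] turn -16.0
-88.0 [-37.7 -15.8] turn -20.0
-92.0 [-44.  -17.1] turn -24.0
-96.0 [-50.3 -17.8] turn -28.0
-100.0 [-56.7 -18.2] turn -32.0
-104.0 [-63.1 -18.1] turn -36.0
-108.0 [-69.5 -17.5] turn -40.0
-112.0 [-75.8 -16.5] turn -44.0
-116.0 [-82.  -15.1] turn -48.0
-120.0 [-88.1 -13.2] turn -52.0
-124.0 [-94.1 -10.9] turn -56.0
-128.0 [-99.9  -8.2] turn -60.0
time: 17.17
ee_pos: [0.6806, 0.0384, 0.1721]
tool_rot: [-0.003, -0.183, 0.983, 0.001]
force: [-0.8, -1.2, -0.9]
finger_gap: 0.0003
```

```bash
python3 -m handwheel '[-0.005,-0.002,0,0,0,0,-1, -0.009,-0.004,0,0,0,0,-1, -0.014,-0.007,0,0,0,-4,-1, -0.02,-0.01,0,0,0,-8,-1, -0.026,-0.012,0,0,0,-12,-1, -0.032,-0.014,0,0,0,-16,-1]'; python3 -m handwheel '[-0.006,-0.002,0,0,0,-4,-1, -0.012,-0.003,0,0,0,-8,-1, -0.018,-0.004,0,0,0,-12,-1, -0.025,-0.004,0,0,0,-16,-1, -0.031,-0.004,0,0,0,-20,-1]'
```

```text
time: 17.67
ee_pos: [0.6521, 0.0239, 0.179]
tool_rot: [0.004, -0.042, 0.999, -0.0]
force: [3.6, 0.2, -3.0]
finger_gap: 0.0002
time: 18.08
ee_pos: [0.621, 0.0201, 0.1791]
tool_rot: [0.004, 0.132, 0.991, 0.0]
force: [3.8, 0.1, -3.0]
finger_gap: 0.0005
```

```bash
python3 -m handwheel '[-0.006,0.001,0,0,0,-4,-1, -0.013,0.002,0,0,0,-8,-1, -0.019,0.003,0,0,0,-12,-1]'; python3 -m handwheel '[-0.003,0.001,0,0,0,-2,-1, -0.006,0.002,0,0,0,-4,-1]';python3 -m handwheel '[-0.0015,0.0005,0,0,0,-1,-1, -0.003,0.001,0,0,0,-2,-1]'
```

```text
time: 18.33
ee_pos: [0.6022, 0.023, 0.1791]
tool_rot: [0.004, 0.235, 0.972, 0.001]
force: [3.8, 0.1, -2.3]
finger_gap: 0.0001
time: 18.5
ee_pos: [0.5963, 0.0249, 0.1792]
tool_rot: [0.004, 0.268, 0.963, 0.001]
force: [4.1, -0.7, -1.3]
finger_gap: -0.0
time: 18.67
ee_pos: [0.5958, 0.0247, 0.1795]
tool_rot: [0.008, 0.284, 0.959, 0.001]
force: [15.4, -5.9, -7.7]
finger_gap: 0.0002
```

```bash
python3 -m handwheel '[-0.0015,0.0008,0,0,0,0,-1, -0.0015,0.0008,0,0,0,0,-1]'; python3 -m handwheel '[0.008,-0.004,0,0,0,0,-1, 0.02,-0.01,0,0,0,0,-1, 0.02,-0.01,0.03,0,0,0,-1, 0.02,-0.01,0.07,0,0,0,-1, 0.005,-0.02,0.11,0,0,0,-1, -0.03,-0.03,0.13,0,0,0,-1, -0.07,-0.03,0.13,0,0,0,-1, -0.11,-0.02,0.13,0,0,0,-1, -0.15,-0.02,0.13,0,0,0,-1, -0.19,-0.02,0.13,0,0,0,-1, -0.22,-0.02,0.13,0,0,0,-1, -0.22,-0.02,0.13,0,0,0,-1]'
```

```text
time: 18.83
ee_pos: [0.5958, 0.0247, 0.1796]
tool_rot: [0.01, 0.284, 0.959, 0.0]
force: [18.4, -6.7, -8.6]
finger_gap: -0.0001
time: 19.83
ee_pos: [0.3665, 0.0073, 0.3086]
tool_rot: [0.003, 0.284, 0.959, 0.0]
force: [1.5, -0.5, 0.5]
finger_gap: 0.0002
```

```bash
python3 - <<'E'
from bench import r
from h import *
for n in ("side","top"):
    i=r.camera_info(n);p,d=r.capture(n); np.savez(f"pics/{n}13.npz",p=p,d=d,K=i["camera_matrix"],T=i["pose"])
    cv2.imwrite(f"pics/{n}13.png",cv2.resize(p[110:310,150:360,::-1],None,fx=3,fy=3,interpolation=cv2.INTER_CUBIC))
ax=np.array([.6237,.111])
for n in("side0","top0","side13","top13"):
    p,d,K,T=load(n); P=cloud(d,K,T); X,Y,Z=P[...,0],P[...,1],P[...,2]
    rr=np.hypot(X-ax[0],Y-ax[1])
    m=(Z>.195)&(Z<.207)&(rr>.075)&(rr<.105)&(X<.65)
    if m.any(): q=P[m].mean(0); print(n,"pin",m.sum(),q.round(4),np.degrees(np.arctan2(*(q[:2]-ax)[::-1])).round(2))
    m=(rr<.026)&(Z>.062)&(Z<.095)&(rr>.01); print("foot",np.histogram(Z[m],bins=np.arange(.062,.096,.002))[0])
    b=(Z>.046)&(Z<.058)&(X<ax[0]-.10)&(X>ax[0]-.2)&(abs(Y-ax[1]+.007)<.042); q=P[b]; print("plate top",b.sum(),np.median(q,0).round(4) if b.any() else None)
    print("knob",P[(Z>.214)&(Z<.222)&(rr>.03)&(rr<.05)].mean(0).round(4))
E
```

```text
side0 pin 35 [0.578  0.0355 0.2007] -121.2
foot [ 2  0  0  0  0  0  0  0 10 20 16 35 98 19  0  0]
plate top 178 [0.4525 0.1091 0.0534]
knob [0.6162 0.1539 0.2179]
top0 pin 43 [0.5772 0.0333 0.2026] -120.9
foot [3 0 0 0 0 0 0 0 0 0 0 0 0 0 0 0]
plate top 177 [0.4517 0.102  0.0535]
knob [0.6165 0.1514 0.2186]
side13 pin 39 [0.5765 0.0364 0.2005] -122.32
foot [21 16 21 70 84  7  0  0  0  0  0  0  0  0  0  0]
plate top 122 [0.5122 0.1094 0.0535]
knob [0.5895 0.0885 0.2175]
top13 pin 42 [0.5763 0.0337 0.2028] -121.51
foot [9 5 1 4 1 0 0 0 0 0 0 0 0 0 0 0]
plate top 136 [0.5129 0.1041 0.0538]
knob [0.5901 0.0858 0.2185]
```

View pics/side13.png

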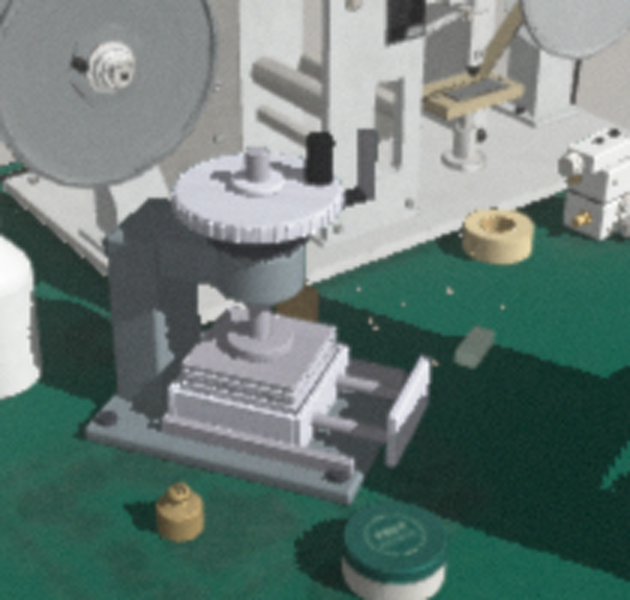

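View pics/top13.png

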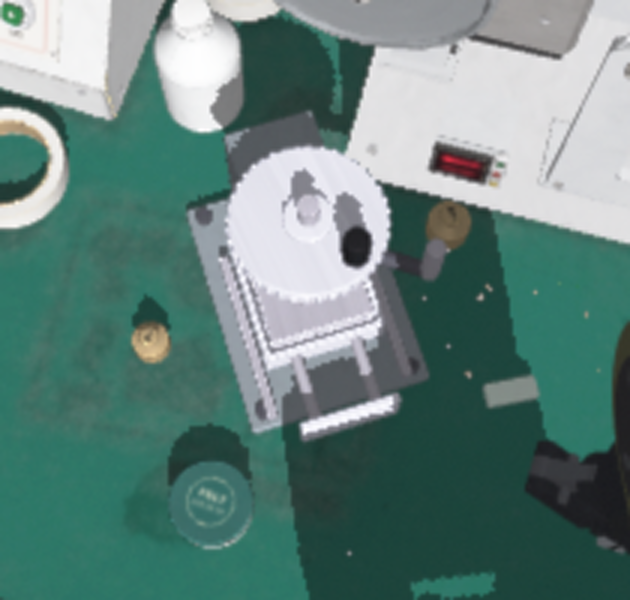

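```bash
python3 - <<'E'
from h import *
ax=np.array([.6237,.111])
for n in("side10","side11","side12","side13"):
    p,d,K,T=load(n); P=cloud(d,K,T); X,Y,Z=P[...,0],P[...,1],P[...,2]; rr=np.hypot(X-ax[0],Y-ax[1])
    k=np.zeros(d.shape,bool); k[150:180,246:270]=1; k&=(p.max(-1)<60)&(Z>.188)&(Z<.225)&(X<.606)&(rr<.06); u=np.argwhere(k)
    print(n,"knob px",u.mean(0).round(2),"cols",u[:,1].min(),u[:,1].max(),"rows",u[:,0].min(),u[:,0].max(),len(u))
    m=(rr<.026)&(Z>.067)&(Z<.0735)&(rr>.01); print(" foot top",np.median(Z[m]).round(4),m.sum()); 
    m=(abs(Z-.061)<.004)&(rr>.03)&(rr<.06);print(" pile",np.median(Z[m]).round(4))
E
```

```text
side10 knob px [162.08 255.44] cols 247 261 rows 150 172 174
 foot top 0.07 169
 pile 0.0611
side11 knob px [162.6  255.62] cols 248 261 rows 151 172 177
 foot top 0.0698 170
 pile 0.0611
side12 knob px [162.67 255.91] cols 252 260 rows 154 171 130
 foot top 0.07 164
 pile 0.0611
side13 knob px [162.4  255.89] cols 252 260 rows 154 170 119
 foot top 0.0701 172
 pile 0.0609
```

```bash
python3 - <<'E'
from bench import r
print(r.close_job())
E
```

```text
the job is handed in; nothing more can be done
None
```

The press is ready: all four steps were done in the order asked, and the job was handed in at about 20 s with the gripper clear of everything.

- **Tray:** I pushed it in until it stopped dead. The fingers held at x = 0.500 m while the push rose from 12 to 19 N. The last picture still shows the tray home.
- **Lock ring loosened:** I swung the arm anticlockwise to about 0.9 rad, judged from the pin's position in the picture.
- **Handwheel:** I turned it clockwise by the knob about 245°. It then stopped against about 16 N at the knob, against the 3 to 5 N it drags with.
- **Foot on the pile:** the top of the foot measures 70 mm, so its underside is at 61 mm, which matches the pile's top at 61 mm. The camera can only confirm this to about 1 mm.
- **Lock ring tightened:** I swung the arm back clockwise to its hard stop. The fingers did not move while the push rose from 16 to 20 N. The pin ended about 1° tighter than it started.
- **Things round the press:** the tin, both weights and the rubber block look unmoved in the last pictures; I did not measure them again.

**One disagreement:** while I pressed the knob at the end, the measured tool position crept about 3 mm as the force rose. The knob in the pictures barely moved (within a pixel), and the foot's height did not change. I took the creep as give in the fingers or arm rather than the wheel turning. After I let go, the knob and foot stayed where they were.

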